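# Seat the race-car battery under its hold-down lip and spray the terminals

### The job

Slide the battery along its tray until its foot is fully home under the steel lip, square against the stop. Only then press the black cap of the spray canister behind the stop all the way down and let it spring back up, to treat the terminals. Do not tip the battery over, and leave the other things on the table and the tray where they are.

Things in the scene. Friction and masses are not known exactly. Their poses are not given: they have to be found in the camera images.
- tray: fixed tray: aluminium plate 390 mm long (its x, -205 to +185) by 200 wide (its y, -100 to +100), 8 thick. Origin on the centre line at table level; z up; the battery slides along +x (roughly to the robot's left, yaw 67 to 113 degrees). A canister 52 mm in diameter is clamped upright at x = +145, behind the stop
- stop_face (a point): foot of the steel stop block's face, on the tray's centre line at x = +85 mm, on the plate's top (z = 8 mm). Above it a lip overhangs 10 mm back towards the battery (-x), its underside 14 mm and its top 23 mm above the plate. Same axes as the tray
- seat (a point): where the battery's origin is when fully home: tray x = +18, y = 0, plate top; same axes as the tray. Low steel guides 16 mm high lead in: parallel, inner faces 78 mm apart, from tray x = +55 mm to the stop (so 4 mm of play each way), flaring at 20 degrees to 120 mm apart at x = -5
- battery: loose black battery, 0.5 to 1 kg: case 110 mm long (x), 66 wide (y), 70 tall, on a foot 134 by 70 by 10 thick, so ledges stick out 12 mm front and rear; two brass terminals 10 mm tall on top near its front (+x) end. Origin at the centre of its underside, z up. Starts on the tray 93 to 143 mm short of its seat, front towards the lip, a little off-centre and askew; slides with 2 to 8 N
- spray_cap (a joint): travel of the canister's sprung cap, m: 0 = up, 0.008 = fully down; it takes about 2.5 N to start moving, 9 N to be fully down, and it springs back.
- cap_top (a point): centre of the flat top of the canister's cap (black, 32 mm diameter), 168 mm above the table when up; it is pressed straight down
- socket: a steel socket, open tube 32 mm diameter, 45 mm tall, standing on the tray's base plate beside the stop block, on the tray's +y side; bystander; origin at the centre of its underside
- spanner: a flat steel spanner 180 mm long lying on the table alongside the tray, 145 to 165 mm from the tray's centre line on its +y side; bystander
- dish: a shallow steel parts bowl, 100 mm diameter, 30 mm tall, on the table on the tray's -y side; bystander; origin at the centre of its underside
- screwdriver: a screwdriver 200 mm long lying on the table to the robot's right; bystander
- earmuffs: black ear defenders standing on the table to the robot's left, about 180 mm wide and 180 mm tall; bystander; origin under the middle, on the table
- flask: a small amber bottle, 56 mm diameter, 140 mm tall, standing on the table to the robot's right; bystander; origin at the centre of its underside
Mind the look-alikes: they are no part of the job. What is shaped like the battery but red or turquoise is not meant.

How it is judged:
By the outcome, as a careful person would: the job done as asked, in the order asked, and still so for the second after the job is handed in, with the robot touching nothing.
It also fails if it takes over 51 s, if anything falls off the work surface, if the arm or the gripper's body presses on something with over 40 N, if the wrist force passes 120 N, or if a joint passes its speed limit or range.

### The arm

A 6-joint arm with a two-finger parallel gripper is mounted at the origin on the work surface. World frame = base frame: x ahead of the robot, y to its left, z up, the work surface at z = 0. Lengths are in mm, angles in degrees, forces in N, time in s.
With the tool pointing down it reaches from about 300 to 850 mm from the base axis. Payload 5.4 kg.
Tool frame: the origin (TCP) lies at the very end of the fingers, on their centre line; the grasp point (between the pads) lies 19 mm behind it; z points along the fingers, y is the direction in which the jaws open and shut (so a half turn about z gives the same grasp; the last joint's range is limited). The gripper opens to 85 mm and grips with 20 to 120 N. Pads are 22 mm wide; open, the fingers measure 114 mm over their backs; the gripper's body (76 mm by 85 mm) begins 54 mm behind the grasp point. The pads swing forward as they close: fully open they stand 13 mm farther back than shut.
Start: joints at [-88.47, 9.076, 91.501, -0, 79.423, -12.038], TCP at [134.868, -558.943, 231.299] pointing down, gripper open.
Joint ranges: [-166.64, 166.64], [-54.1, 131.32], [10.49, 154.53], [-73.88, 253.88], [9.74, 151.15], [-171.62, 171.62]. Speed limits (degrees/s): [147.25, 147.25, 180, 180, 180, 180].

### API

Orientations are given as a 3x3 rotation matrix whose columns are the frame's x, y, z axes.
In Python, from plant import bot gives the robot as it stands. The module is installed in compiled form; this text tells all that it offers.
- The arm moves only by the tool arm_command, never from a script. Its argument "increments" is text: rows parted by semicolons, each of 5 numbers parted by spaces: the closure in counts, from 0 (fully open) to 255 (shut), then the shift along the tool's x, y, z in m, then the turn about the tool's z in degrees. In form: grip dx dy dz turn; .... A call has 1 to 10 rows; each row is the pose to reach, as a shift and turn from the pose commanded when the call began, along the tool's axes at that moment; what a row does not reach only later rows make up. A row lasts 1/10 s, in which the tool goes at most 50 mm and 8.59 degrees, less where a joint would pass 70% of its speed; a pose out of reach is approached as far as the arm can. A call with a gripper value outside its range is refused whole. The fingers move at their own pace and stop on an object; "force" is the grip in N (left out, the last holds). Time passes only in rows, so rows that repeat a pose let the fingers close. It gives the time, the measured TCP pose, the force and the opening at its end, in the units of the state.
- bot.get_state(): the state, without advancing time (a new reading comes with each control period).
- bot.capture(name): name is "side" or "top" or "wrist"; returns a dict with "img" (480x640x3 uint8, blue, green, red), "K" (3x3 intrinsics, pixels), "dist_coeffs" ([k1, k2, p1, p2, k3] as OpenCV has them; the pictures are not rectified), "eye" and "attitude" of the camera in the world. Camera axes: x right, y down, z forward; pixel columns grow to the right and rows downward; lengths in mm; the calibration is good to about 2 mm. A picture is of the moment at which its call begins. There is no depth.
- bot.close_job(): hands the job in, once; it reports no verdict.
The state is a dict: "clock": time; "q": joint angles; "qvel": joint speeds; "joint_torque": joint torques, N m; "tcp_pos": TCP position; "eef_rot": TCP orientation; "wrist_force": force on the tool from outside, world axes, zero at the start; "moment": the same for the moment, N m; "width": finger opening in mm.
Only numpy, scipy, OpenCV 4.12 (cv2) and the standard library are available. Lean on these libraries where they do the work, as an engineer would, in place of code of your own. Each camera call takes 0.05 s, during which the arm holds its last target.

## Working session

There is one attempt and no reset: what is moved stays moved. The work goes in short steps, Python scripts to look and compute and a tool call to move; the robot and the scene stay as the last step left them, time stands still between calls to the robot, and variables do not carry over. Pictures are saved under pics/ and viewed, and the job is handed in when it is done.

Besides the shell and the picture viewer there is one more tool, called after "Request:" as a command line: name --argument value ..., lists and objects as JSON in quotes. arm_command: Moves the arm, as the interface text tells. Its arguments: {"type":"object","properties":{"increments":{"type":"string"},"force":{"type":"number"}},"required":["increments"]}

```bash
mkdir -p pics; ls; python3 - <<'E'
from plant import bot
import cv2,numpy as np
np.set_printoptions(precision=4,suppress=True)
s=bot.get_state();print(s)
for n in ["top","side","wrist"]:
    c=bot.capture(n);cv2.imwrite(f"pics/{n}0.png",c["img"]);print(n,c["K"],c["dist_coeffs"],c["eye"],c["attitude"])
E
```

```text
pics
{'clock': 0.0, 'q': array([-88.4704,   9.1134,  91.5745,  -0.0001,  79.4229, -12.0381]), 'qvel': array([ 0.0166, -0.0396, -0.0859, -0.0572,  0.0495,  0.0159]), 'joint_torque': array([  0.001 , -39.6001, -33.1429,  -0.0001,   0.0085,  -0.    ]), 'tcp_pos': array([ 134.8514, -558.3295,  230.2893]), 'eef_rot': array([[ 0.9721,  0.2346, -0.0001],
       [ 0.2346, -0.9721,  0.0019],
       [ 0.0004, -0.0019, -1.    ]]), 'wrist_force': array([-0.0652,  0.0369, -0.8591]), 'moment': array([ 0.0149, -0.0524, -0.0203]), 'width': 85.31371977076697}
top [[484.2497   0.     328.7788]
 [  0.     484.2497 237.7895]
 [  0.       0.       1.    ]] [-0.0313  0.      0.      0.      0.    ] [ 325.6003  -50.7446 1306.7797] [[ 0.0106 -0.9927  0.1198]
 [-0.9999 -0.0098  0.0067]
 [-0.0055 -0.1199 -0.9928]]
side [[506.6372   0.     321.403 ]
 [  0.     506.6372 243.0464]
 [  0.       0.       1.    ]] [-0.0977  0.      0.      0.      0.    ] [376.7933 973.5556 998.9478] [[-0.9939 -0.085   0.0707]
 [-0.1088  0.6405 -0.7602]
 [ 0.0193 -0.7632 -0.6458]]
wrist [[357.292    0.     318.0894]
 [  0.     357.292  241.3065]
 [  0.       0.       1.    ]] [-0.0321  0.      0.      0.      0.    ] [ 199.3128 -542.4508  373.4463] [[ 0.2349 -0.9365 -0.2603]
 [-0.972  -0.227  -0.0606]
 [-0.0023  0.2672 -0.9636]]
```

View pics/top0.png

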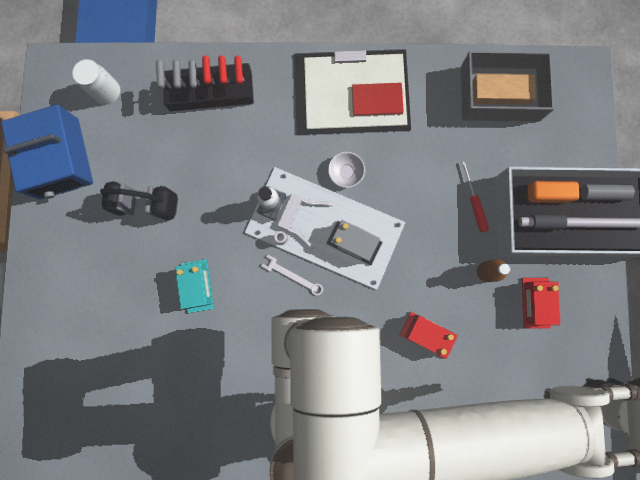

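View pics/side0.png

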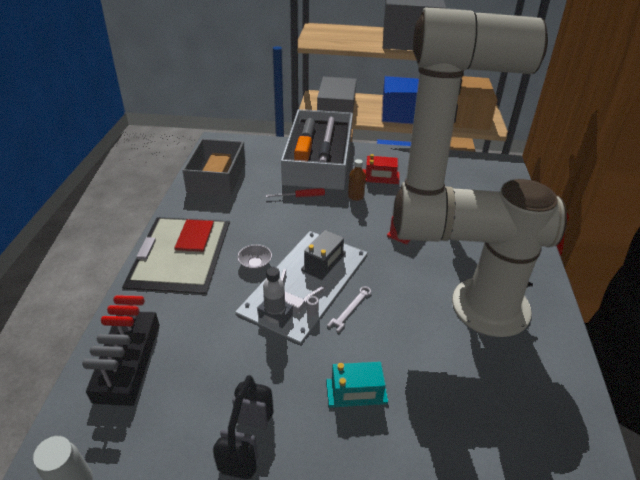

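View pics/wrist0.png

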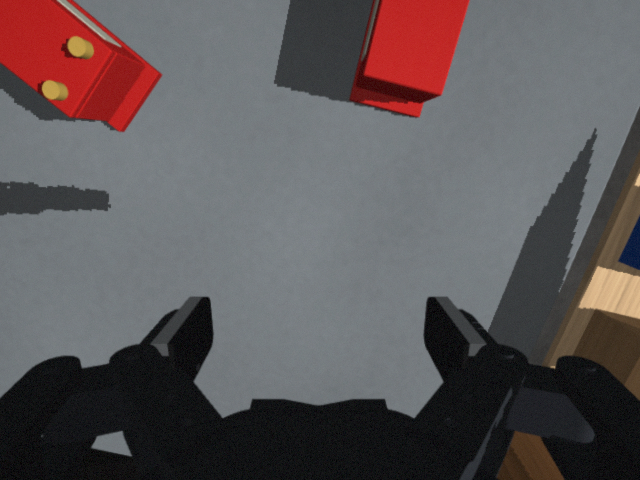

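Top view: the black battery is on the tray at about (355,242). Its look-alikes are turquoise (195,286), red (430,335), red (540,302) and the flat red block (378,99). The canister cap is at about (267,192). I'll enlarge that area to check the choice.

```bash
python3 - <<'E'
import cv2
i=cv2.imread("pics/top0.png")[150:310,230:430];cv2.imwrite("pics/top0c.png",cv2.resize(i,None,fx=4,fy=3.75,interpolation=cv2.INTER_CUBIC) if 0 else cv2.resize(i,(750,600),interpolation=cv2.INTER_CUBIC))
i=cv2.imread("pics/side0.png")[220:345,225:385];cv2.imwrite("pics/side0c.png",cv2.resize(i,(768,600),interpolation=cv2.INTER_CUBIC))
E
```

```text
(no output)
```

View pics/top0c.png

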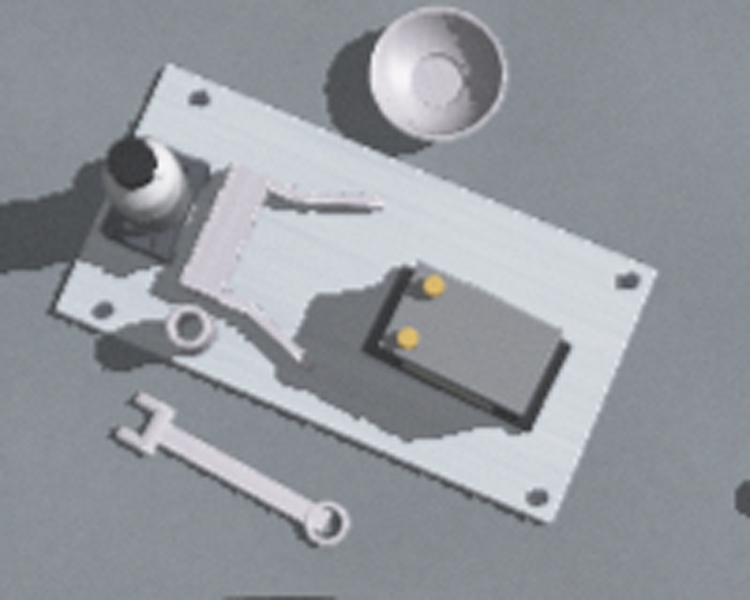

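View pics/side0c.png

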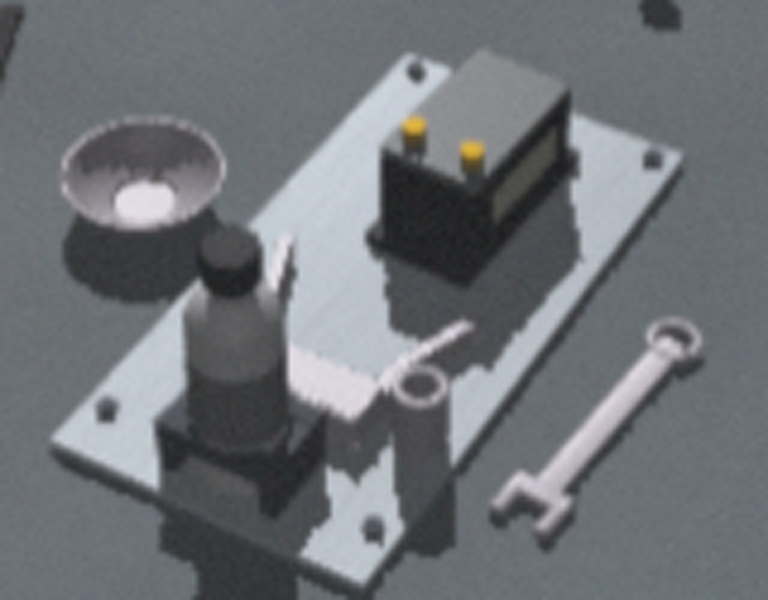

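```bash
cat > h.py <<'E'
import numpy as np,cv2
from scipy.optimize import least_squares
np.set_printoptions(precision=3,suppress=True)
def proj(c,P):
    R=np.array(c["attitude"]).T; t=-R@np.array(c["eye"])
    p,_=cv2.projectPoints(np.array(P,float).reshape(-1,1,3),cv2.Rodrigues(R)[0],t,np.array(c["K"]),np.array(c["dist_coeffs"],float))
    return p.reshape(-1,2)
def ray(c,uv,z):
    n=cv2.undistortPoints(np.array(uv,float).reshape(-1,1,2),np.array(c["K"]),np.array(c["dist_coeffs"],float)).reshape(-1,2)
    d=np.c_[n,np.ones(len(n))]@np.array(c["attitude"]).T; e=np.array(c["eye"])
    return e+d*((z-e[2])/d[:,2])[:,None]
def tf(p,P):
    a=np.radians(p[2]);c,s=np.cos(a),np.sin(a);P=np.array(P,float)
    return np.c_[p[0]+c*P[:,0]-s*P[:,1],p[1]+s*P[:,0]+c*P[:,1],P[:,2]]
def inv(p,P):
    a=np.radians(p[2]);c,s=np.cos(a),np.sin(a);d=np.array(P,float)-[p[0],p[1]]
    return np.c_[c*d[:,0]+s*d[:,1],-s*d[:,0]+c*d[:,1]]
def fit(obs,x0):
    f=lambda p:np.concatenate([(proj(c,tf(p,P))-uv).ravel() for c,P,uv in obs])
    r=least_squares(f,x0,loss="soft_l1");return r.x,f(r.x).reshape(-1,2)
def crop(n):
    return {"top":lambda a:np.array(a)/3.75+[230,150],"side":lambda a:np.array(a)/4.8+[225,220]}[n]
E
python3 - <<'E'
from h import *
from plant import bot
T=bot.capture("top");S=bot.capture("side")
ct=crop("top");cs=crop("side")
Pc=[[185,-100,8],[-205,-100,8],[-205,100,8],[185,100,8]]
ot=(T,Pc,ct([[168,65],[657,270],[553,520],[54,310]]))
os=(S,Pc,cs([[52,438],[410,52],[683,153],[365,590]]))
for o in ([ot],[os],[ot,os]):
    p,r=fit(o,[500,50,65]);print(p,"\n",r.T)
tray=p
Pb=[[55,-33,70],[-55,-33,70],[-55,33,70],[67,-35,10],[67,35,10],[-67,-35,10],[-67,35,10]]
ob=(T,np.array(Pb)+[0,0,8],ct([[418,262],[563,330],[523,413],[405,268],[367,351],[570,345],[530,430]]))
Ps=[[55,-33,70],[55,33,70],[-55,33,70],[-55,-33,70],[67,35,10],[67,-35,10]]
ob2=(S,np.array(Ps)+[0,0,8],cs([[383,148],[492,198],[571,92],[484,52],[465,282],[370,238]]))
for o in ([ob],[ob2],[ob,ob2]):
    p,r=fit(o,[500,0,65]);print("bat",p,inv(tray,[p[:2]]),p[2]-tray[2],"\n",r.T)
cap=tf(tray,[[145,0,168]]);print("cap",cap,proj(T,cap),ct([131,163]),proj(S,cap),cs([231,247]))
print("seat",tf(tray,[[18,0,8]]))
print("soc",ray(T,[ct([189,328])],53),ray(S,[cs([420,385])],53))
print("soc tray",inv(tray,ray(T,[ct([189,328])],53)[:,:2]))
E
```

```text
[514.991 -22.333  67.441] 
 [[-0.471  0.463  0.001 -0.003]
 [-0.697 -0.421  1.098  0.166]]
[513.983 -19.431  67.214] 
 [[-0.523 -0.379  0.952  0.149]
 [ 0.445 -0.088  0.226 -0.716]]
[514.618 -21.51   67.364] 
 [[-0.69   0.169 -0.394 -0.318 -0.484 -0.688  0.64   0.233]
 [-0.63  -0.175  1.311  0.196 -0.033 -0.529 -0.358 -1.397]]
bat [ 468.385 -110.756   65.134] [[-100.165    8.322]] -2.2299667022411 
 [[ 0.092  0.348  0.14  -0.616 -1.679  0.612  0.283]
 [-0.342 -0.208  0.949 -0.99   0.223 -0.28   0.651]]
bat [ 465.59  -103.246   64.053] [[-94.309  13.793]] -3.310726017010026 
 [[-0.115 -2.505  1.435 -0.127  0.923 -0.308]
 [ 0.731 -0.823 -0.418 -0.129  0.446  0.063]]
bat [ 467.591 -109.384   65.404] [[-99.204   9.583]] -1.9600268429337149 
 [[-0.543 -0.202 -0.302 -1.233 -2.19   0.094 -0.127 -0.295 -2.447  0.632
  -1.115  1.083 -0.402]
 [ 0.024 -0.021  1.19  -0.624  0.645 -0.123  0.864 -0.459 -2.383 -2.142
  -1.51  -1.114 -1.101]]
cap [[570.425 112.32  168.   ]] [[264.512 192.723]] [264.933 193.467] [[273.191 270.804]] [273.125 271.458]
seat [[521.546  -4.897   8.   ]]
soc [[476.514  84.043  53.   ]] [[478.234  87.657  53.   ]]
soc tray [[82.757 75.794]]
```

```bash
cat >> h.py <<'E'
TRAY=np.array([514.618,-21.51,67.364])
def delta(bot,target,cmd=None,head=None):
    """shift in tool axes to reach world target (mm), from cmd pos or measured"""
    s=bot.get_state();R=s["eef_rot"]
    p=np.array(cmd if cmd is not None else s["tcp_pos"]);
    h=np.degrees(np.arctan2(R[1,0],R[0,0]))
    hr=np.radians(h); Rz=np.array([[np.cos(hr),np.sin(hr),0],[np.sin(hr),-np.cos(hr),0],[0,0,-1]])
    return Rz.T@(np.array(target)-p)/1000, (h-(TRAY[2] if head is None else head)), s
E
python3 - <<'E'
from h import *
from plant import bot
t=tf(TRAY,[[-60,5,280]])[0]
print(t,delta(bot,t,[134.868,-558.943,231.299])[:2])
E
```

```text
[486.911 -74.964 280.   ] (array([ 0.456, -0.388, -0.049]), np.float64(-53.79911589517214))
```

Request:
arm_command --increments "0 0.02 -0.017 -0.02 -2; 0 0.05 -0.042 -0.04 -6; 0 0.08 -0.068 -0.049 -10; 0 0.11 -0.094 -0.049 -15; 0 0.14 -0.119 -0.049 -20; 0 0.17 -0.145 -0.049 -25; 0 0.2 -0.17 -0.049 -30; 0 0.23 -0.196 -0.049 -35; 0 0.26 -0.221 -0.049 -40; 0 0.29 -0.247 -0.049 -45" --force 25

```text
clock: 1.25
tcp_pos: [359.5, -249.4, 280.4]
eef_rot: [[0.519, 0.855, 0.0], [0.855, -0.519, -0.0], [-0.0, 0.0, -1.0]]
wrist_force: [1.4, -0.4, -0.5]
width: 85.3
```

```bash
python3 - <<'E'
from h import *
from plant import bot
t=tf(TRAY,[[-60,5,280]])[0]
print(t,delta(bot,t))
E
```

```text
[486.911 -74.964 280.   ] (array([0.215, 0.018, 0.   ]), np.float64(-8.607405079997882), {'clock': 1.25, 'q': array([-50.658, -14.017, 108.312,   0.002,  85.677, -19.414]), 'qvel': array([51.447, -1.817,  1.374,  0.005,  0.085,  1.526]), 'joint_torque': array([ -4.774, -24.644, -33.596,  -0.071,   0.178,  -0.05 ]), 'tcp_pos': array([ 359.497, -249.412,  280.374]), 'eef_rot': array([[ 0.519,  0.855,  0.   ],
       [ 0.855, -0.519, -0.   ],
       [-0.   ,  0.   , -1.   ]]), 'wrist_force': array([ 1.385, -0.357, -0.515]), 'moment': array([ 0.004, -0.036, -0.074]), 'width': 85.33472449693558})
```

Request:
arm_command --increments "0 0.04 0.0035 0 -2; 0 0.08 0.007 0 -4; 0 0.12 0.01 0 -6; 0 0.15 0.0125 0 -8; 0 0.18 0.015 0 -8.8; 0 0.205 0.017 0 -8.8; 0 0.217 0.018 0 -8.8; 0 0.217 0.018 0 -8.8; 0 0.217 0.018 0 -8.8"

```text
clock: 2.15
tcp_pos: [487.0, -75.6, 280.2]
eef_rot: [[0.385, 0.923, -0.001], [0.923, -0.385, -0.0], [-0.001, -0.0, -1.0]]
wrist_force: [0.2, -0.2, 0.0]
width: 85.1
```

```bash
python3 - <<'E'
from h import *
from plant import bot
c=bot.capture("wrist");cv2.imwrite("pics/wrist1.png",c["img"])
import pickle;pickle.dump(c,open("w1.pkl","wb"))
t=tf(TRAY,[[-60,5,280]])[0]
print(t,delta(bot,t))
E
```

```text
[486.911 -74.964 280.   ] (array([ 0.001, -0.   ,  0.   ]), np.float64(-0.04893356060065912), {'clock': 2.2, 'q': array([-22.922,  -5.084, 100.508,  -0.031,  84.591,  -0.234]), 'qvel': array([-0.484, -0.249,  0.079,  0.149, -0.064,  0.167]), 'joint_torque': array([  0.519, -30.141, -33.924,   0.027,   0.   ,  -0.002]), 'tcp_pos': array([486.892, -75.891, 280.229]), 'eef_rot': array([[ 0.386,  0.923, -0.   ],
       [ 0.923, -0.386, -0.   ],
       [-0.001, -0.   , -1.   ]]), 'wrist_force': array([-0.236,  0.645, -0.366]), 'moment': array([ 0.009, -0.024, -0.007]), 'width': 85.55841085622694})
```

View pics/wrist1.png

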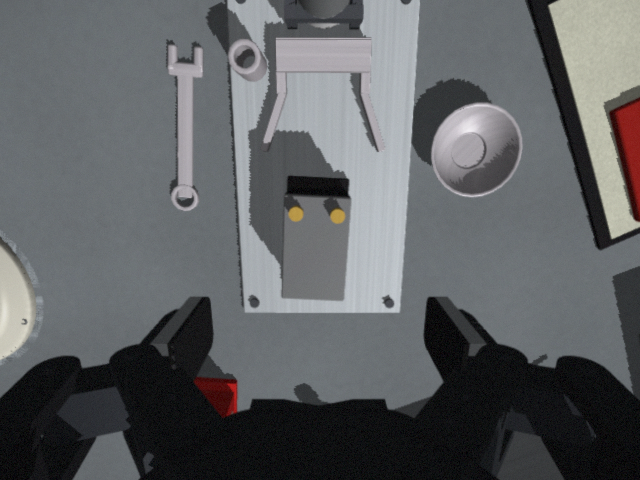

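The wrist view shows the battery at about (317,240), lip at (324,55), guides from (267,148) and (381,148) upwards, and socket at (247,58). I'll enlarge it for corner readings.

```bash
python3 - <<'E'
import cv2
i=cv2.imread("pics/wrist1.png")
cv2.imwrite("pics/w1a.png",cv2.resize(i[165:325,225:425],(750,600),interpolation=cv2.INTER_CUBIC))
cv2.imwrite("pics/w1b.png",cv2.resize(i[0:160,225:425],(750,600),interpolation=cv2.INTER_CUBIC))
E
```

```text
(no output)
```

View pics/w1a.png

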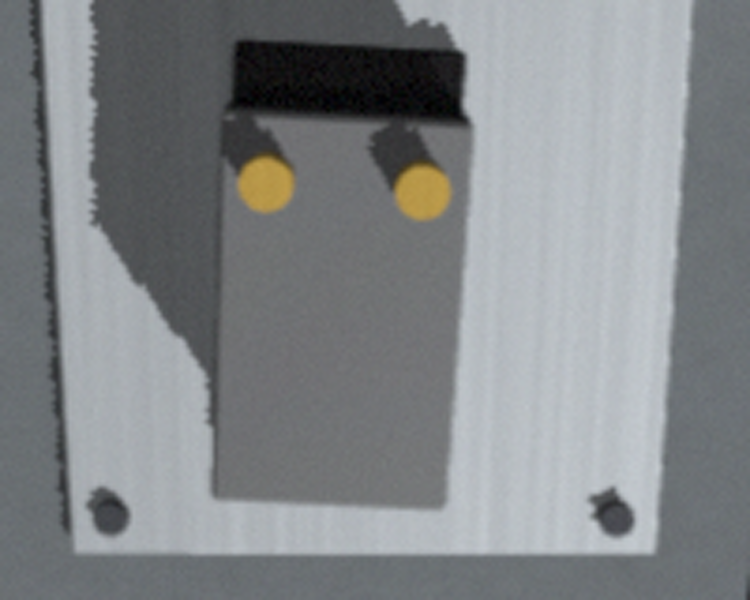

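View pics/w1b.png

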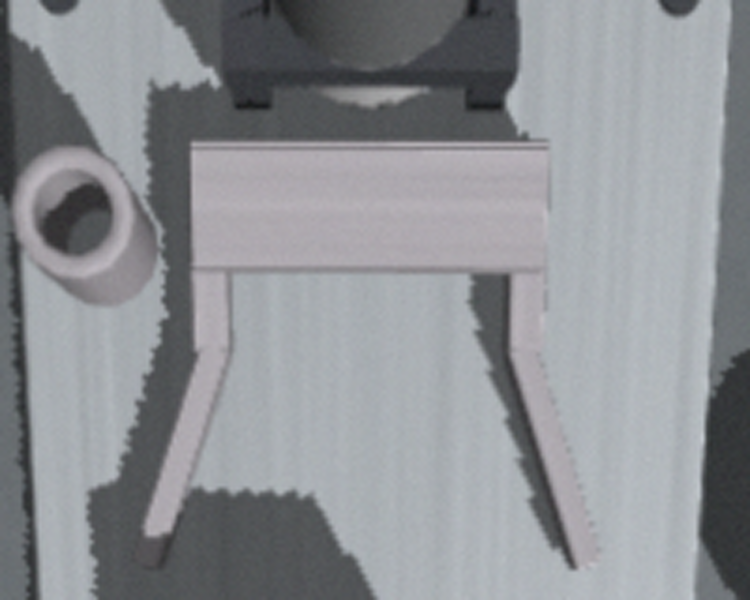

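```bash
python3 - <<'E'
from h import *
import pickle
c=pickle.load(open("w1.pkl","rb"))
a=lambda u:np.array(u)/3.75+[225,165]
b=lambda u:np.array(u)/3.75+[225,0]
o1=(c,[[-205,100,8],[-205,-100,8]],a([[75,553],[657,553]]))
o2=(c,[[55,39,24],[55,-39,24]],b([[230,348],[511,348]]))
o3=(c,[[-5,60,24],[-5,-60,24]],b([[166,537],[572,567]]))
tray,r=fit([o1,o2],TRAY);print(tray,r.T)
print("lip",inv(tray,ray(c,b([[192,270],[546,272]]),31)[:,:2]))
print("guide ends",inv(tray,ray(c,b([[143,535],[166,537],[572,567],[600,560]]),24)[:,:2]))
print("socket",inv(tray,ray(c,b([[72,212]]),53)[:,:2]))
print("lip/top compare TRAY", inv(TRAY,ray(c,a([[75,553],[657,553]]),8)[:,:2]), inv(TRAY,ray(c,b([[230,348],[511,348]]),24)[:,:2]))
ob=(c,[[55,33,78],[55,-33,78],[-55,-33,78],[-55,33,78],[67,35,18],[67,-35,18]],a([[222,112],[470,122],[444,507],[213,495],[236,41],[464,51]]))
p,r=fit([ob],[467,-109,65]);print("bat",p,inv(tray,[p[:2]]),p[2]-tray[2],r.T)
print("cap",tf(tray,[[145,0,168]]))
E
```

```text
[514.96  -19.256  67.347] [[-0.469  0.57   0.121 -0.181]
 [-0.094  0.083 -0.007  0.051]]
lip [[ 73.987  48.405]
 [ 73.547 -47.315]]
guide ends [[  4.486  65.285]
 [  3.915  58.667]
 [ -4.409 -58.669]
 [ -2.409 -66.7  ]]
socket [[83.896 76.024]]
lip/top compare TRAY [[-202.889  100.017]
 [-202.698  -98.648]] [[ 57.217  39.662]
 [ 57.251 -38.652]]
bat [ 468.238 -108.082   64.691] [[-99.968   8.906]] -2.655796727281256 [[-0.759  1.155  0.568 -0.543 -0.936  0.563]
 [-0.962 -0.429  0.982  1.423 -0.22   0.075]]
cap [[570.806 114.558 168.   ]]
```

Request:
arm_command --increments "0 -0.015 -0.002 0.02 1; 0 -0.03 -0.0035 0.05 2.7; 0 -0.0377 -0.0045 0.08 2.7; 0 -0.0377 -0.0045 0.11 2.7; 0 -0.0377 -0.0045 0.14 2.7; 0 -0.0377 -0.0045 0.165 2.7; 0 -0.0377 -0.0045 0.18 2.7; 0 -0.0377 -0.0045 0.185 2.7; 0 -0.0377 -0.0045 0.185 2.7"

```text
clock: 3.1
tcp_pos: [468.1, -108.7, 95.0]
eef_rot: [[0.429, 0.903, -0.001], [0.903, -0.429, 0.0], [-0.0, -0.001, -1.0]]
wrist_force: [-0.0, -0.7, -0.1]
width: 85.5
```

```bash
sed -i 's/^TRAY=.*/TRAY=np.array([514.8,-20.4,67.35])/' h.py; python3 - <<'E'
from h import *
from plant import bot
c=bot.capture("wrist");cv2.imwrite("pics/wrist2.png",c["img"])
print(delta(bot,[468,-108.5,30],head=64.7))
E
```

```text
(array([-0.   , -0.001,  0.066]), np.float64(-0.08575727477939665), {'clock': 3.15, 'q': array([-27.491,   4.035, 113.393,  -0.008,  62.532,  -2.102]), 'qvel': array([ 0.405, -0.648, -0.94 ,  0.063, -0.035,  0.122]), 'joint_torque': array([ -0.075, -31.009, -28.214,  -0.006,   0.011,  -0.003]), 'tcp_pos': array([ 468.787, -108.827,   95.905]), 'eef_rot': array([[ 0.429,  0.903,  0.001],
       [ 0.903, -0.429, -0.   ],
       [-0.   ,  0.001, -1.   ]]), 'wrist_force': array([-0.38 , -0.805,  0.479]), 'moment': array([ 0.028, -0.002,  0.035]), 'width': 85.22650884417962})
```

View pics/wrist2.png

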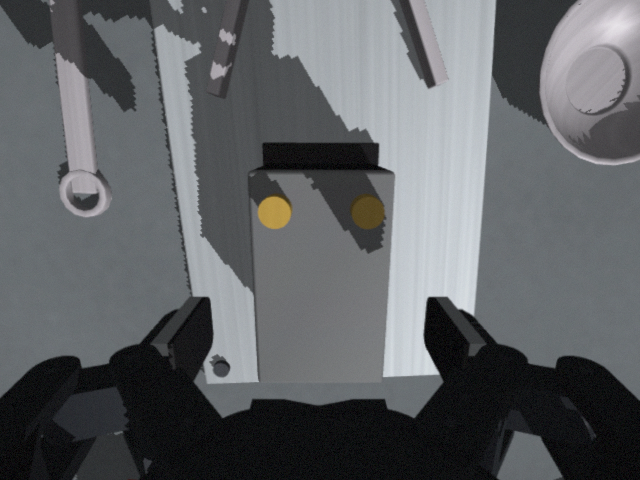

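The battery at (256–390, 170–380) is centred between the fingers at columns 211 and 425. Next I descend and grip.

Request:
arm_command --increments "0 0 0 0.02 0; 0 0 0 0.04 0; 0 0 0 0.055 0; 0 0 0 0.065 0; 0 0 0 0.065 0; 120 0 0 0.065 0; 120 0 0 0.065 0; 120 0 0 0.065 0; 120 0 0 0.065 0; 120 0 0 0.065 0" --force 20

```text
clock: 4.15
tcp_pos: [469.5, -108.5, 31.6]
eef_rot: [[0.428, 0.904, 0.002], [0.904, -0.428, -0.001], [-0.0, 0.002, -1.0]]
wrist_force: [-2.1, -0.7, 7.2]
width: 65.8
```

```bash
python3 - <<'E'
from h import *
from plant import bot
c=bot.capture("wrist");cv2.imwrite("pics/wrist3.png",c["img"])
print(bot.get_state(),inv(TRAY,[bot.get_state()["tcp_pos"][:2]]))
E
```

```text
{'clock': 4.2, 'q': array([-27.422,  10.642, 114.837,  -0.009,  54.42 ,  -2.087]), 'qvel': array([ 0.007, -0.013, -0.034, -0.078, -0.047, -0.051]), 'joint_torque': array([  0.086, -31.226, -24.844,   0.085,  -0.661,  -0.039]), 'tcp_pos': array([ 469.498, -108.56 ,   31.552]), 'eef_rot': array([[ 0.428,  0.904,  0.002],
       [ 0.904, -0.428, -0.001],
       [-0.   ,  0.002, -1.   ]]), 'wrist_force': array([-2.073, -0.16 ,  6.876]), 'moment': array([ 0.123,  0.402, -0.075]), 'width': 65.86897587584106} [[-98.806   7.858]]
```

View pics/wrist3.png

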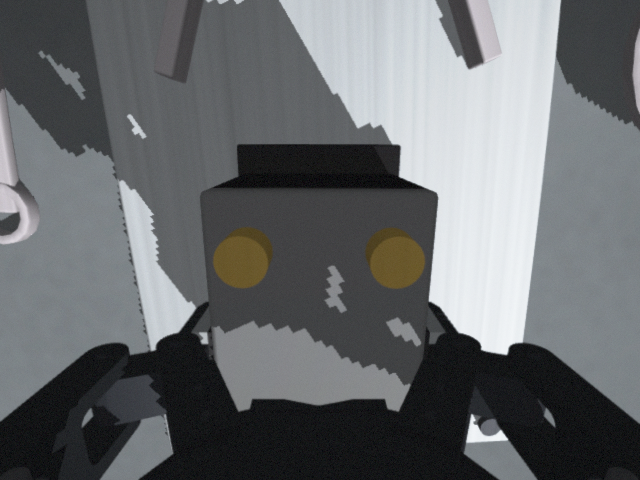

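Request:
arm_command --increments "120 0.004 0.0003 -0.001 0; 120 0.012 0.0006 -0.001 -0.5; 120 0.02 0.001 -0.001 -1; 120 0.028 0.0013 -0.001 -1.5; 120 0.036 0.0016 -0.001 -2; 120 0.044 0.002 -0.001 -2.6; 120 0.052 0.0022 -0.001 -2.6; 120 0.06 0.0025 -0.001 -2.6; 120 0.068 0.0028 -0.001 -2.6; 120 0.068 0.0028 -0.001 -2.6"

```text
clock: 5.2
tcp_pos: [501.3, -46.4, 31.6]
eef_rot: [[0.385, 0.923, 0.001], [0.923, -0.385, 0.001], [0.001, 0.001, -1.0]]
wrist_force: [2.1, 2.7, 2.2]
width: 65.4
```

```bash
python3 - <<'E'
from h import *
from plant import bot
c=bot.capture("wrist");cv2.imwrite("pics/wrist4.png",c["img"])
c=bot.capture("side");cv2.imwrite("pics/side4.png",cv2.resize(c["img"][220:345,225:385],(768,600),interpolation=cv2.INTER_CUBIC))
s=bot.get_state();t=np.r_[tf(TRAY,[[10,0,0]])[0][:2],31]
print(inv(TRAY,[s["tcp_pos"][:2]]),delta(bot,t))
E
```

```text
[[-29.353   2.502]] (array([0.039, 0.002, 0.001]), np.float64(-0.02731619788585249), {'clock': 5.3, 'q': array([-19.156,  13.485, 111.414,   0.14 ,  55.033,   3.441]), 'qvel': array([-0.485, -0.213,  0.241, -0.283,  0.076, -0.017]), 'joint_torque': array([ -2.366, -34.66 , -25.1  ,  -0.915,   0.378,   0.106]), 'tcp_pos': array([501.187, -46.525,  31.568]), 'eef_rot': array([[ 0.386,  0.923,  0.002],
       [ 0.923, -0.386,  0.002],
       [ 0.002,  0.001, -1.   ]]), 'wrist_force': array([1.854, 4.09 , 1.948]), 'moment': array([ 0.355, -0.438,  0.102]), 'width': 65.63070894300805})
```

View pics/wrist4.png

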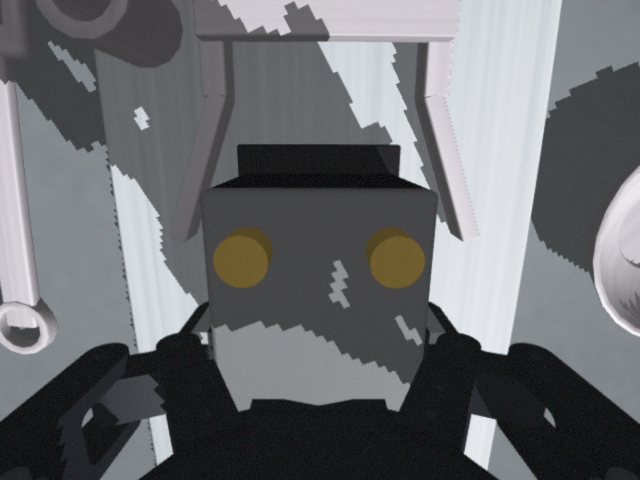

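View pics/side4.png

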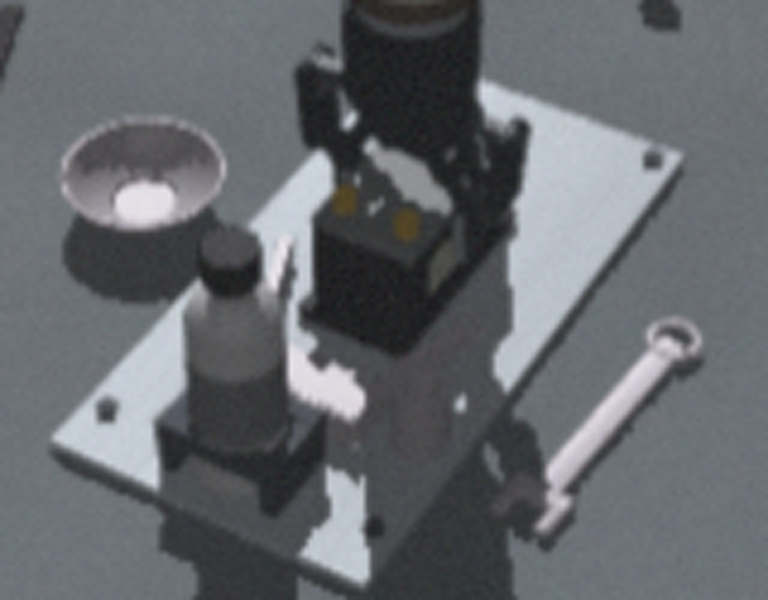

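Request:
arm_command --increments "120 0.003 0.0008 0 0; 120 0.008 0.0015 0 0; 120 0.013 0.0023 0 0; 120 0.018 0.0023 0 0; 120 0.023 0.0023 0 0; 120 0.028 0.0023 0 0; 120 0.032 0.0023 0 0; 120 0.036 0.0023 0 0; 120 0.036 0.0023 0 0"

```text
clock: 6.2
tcp_pos: [516.6, -16.1, 31.6]
eef_rot: [[0.386, 0.922, 0.0], [0.922, -0.386, -0.001], [-0.001, 0.001, -1.0]]
wrist_force: [-1.6, -3.0, 2.5]
width: 65.5
```

```bash
python3 - <<'E'
from h import *
from plant import bot
c=bot.capture("wrist");cv2.imwrite("pics/wrist5.png",c["img"])
s=bot.get_state();t=np.r_[tf(TRAY,[[10,0,0]])[0][:2],31]
print(inv(TRAY,[s["tcp_pos"][:2]]),delta(bot,t))
E
```

```text
[[4.633 0.044]] (array([0.005, 0.   , 0.001]), np.float64(-0.08854740276575512), {'clock': 6.25, 'q': array([-15.176,  15.282, 109.185,  -0.051,  55.501,   7.592]), 'qvel': array([-0.078, -0.129,  0.096,  0.188, -0.029, -0.211]), 'joint_torque': array([  2.089, -35.236, -25.197,   0.71 ,   0.107,  -0.127]), 'tcp_pos': array([516.543, -16.107,  31.578]), 'eef_rot': array([[ 0.387,  0.922,  0.   ],
       [ 0.922, -0.387, -0.001],
       [-0.001,  0.001, -1.   ]]), 'wrist_force': array([-2.141, -3.586,  2.722]), 'moment': array([-0.496, -0.097, -0.129]), 'width': 65.52775003708288})
```

View pics/wrist5.png

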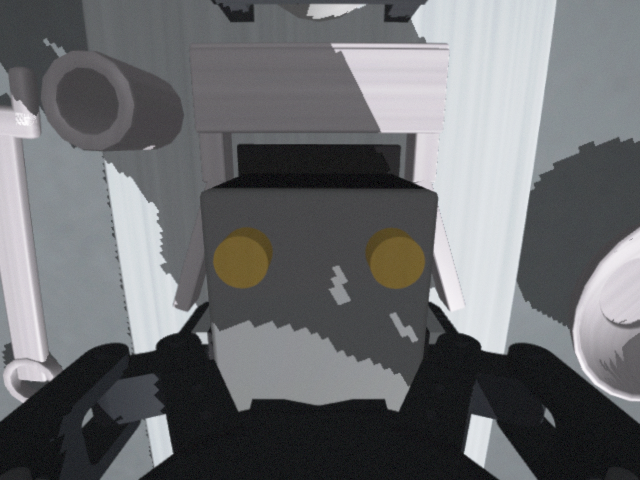

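Request:
arm_command --increments "120 0.002 0 0 0; 120 0.004 0 0 0; 120 0.006 0 0 0; 120 0.008 0 0 0; 120 0.01 0 0 0; 120 0.011 0 0 0; 120 0.012 0 0 0; 120 0.012 0 0 0"

```text
clock: 7.05
tcp_pos: [521.0, -5.4, 31.6]
eef_rot: [[0.386, 0.922, -0.0], [0.922, -0.386, -0.001], [-0.001, 0.0, -1.0]]
wrist_force: [-3.5, -5.2, 4.6]
width: 65.9
```

```bash
python3 - <<'E'
from h import *
from plant import bot
c=bot.capture("wrist");cv2.imwrite("pics/wrist6.png",c["img"])
s=bot.get_state();print(inv(TRAY,[s["tcp_pos"][:2]]),s["wrist_force"],s["moment"],s["clock"])
E
```

```text
[[16.21   0.061]] [-2.887 -4.71   3.677] [-0.773  0.056 -0.105] 7.1
```

View pics/wrist6.png

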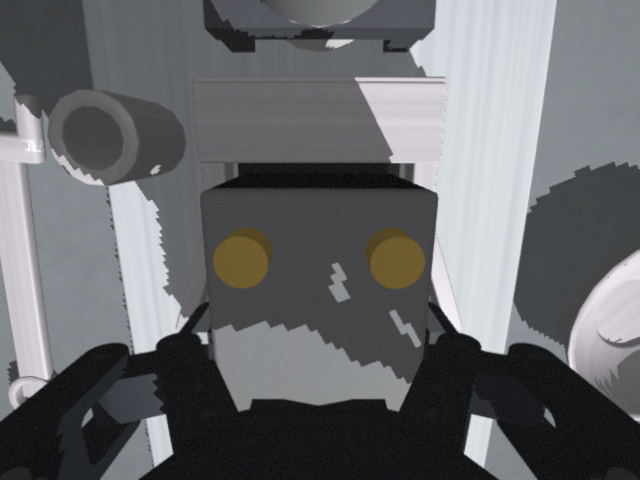

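Request:
arm_command --increments "120 0.0005 0 0 0; 120 0.001 0 0 0; 120 0.0015 0 0 0; 120 0.002 0 0 0; 120 0.0025 0 0 0; 120 0.003 0 0 0; 120 0.003 0 0 0"

```text
clock: 7.8
tcp_pos: [522.1, -2.8, 31.6]
eef_rot: [[0.387, 0.922, -0.0], [0.922, -0.387, -0.002], [-0.002, 0.0, -1.0]]
wrist_force: [-3.3, -5.6, 4.1]
width: 65.9
```

```bash
python3 - <<'E'
from h import *
from plant import bot
s=bot.get_state();print(inv(TRAY,[s["tcp_pos"][:2]]),s["wrist_force"],s["moment"],s["clock"],s["tcp_pos"])
E
```

```text
[[19.019  0.069]] [-3.257 -5.589  4.096] [-0.81   0.107 -0.159] 7.8 [522.06   -2.821  31.566]
```

Request:
arm_command --increments "120 0.0005 0 0 0; 120 0.001 0 0 0; 120 0.0015 0 0 0; 120 0.002 0 0 0; 120 0.0025 0 0 0; 120 0.003 0 0 0; 120 0.003 0 0 0"

```text
clock: 8.5
tcp_pos: [522.4, -2.6, 32.0]
eef_rot: [[0.385, 0.923, -0.003], [0.923, -0.385, -0.006], [-0.007, -0.0, -1.0]]
wrist_force: [-9.1, -16.5, 9.0]
width: 65.6
```

```bash
python3 - <<'E'
from h import *
from plant import bot
c=bot.capture("wrist");cv2.imwrite("pics/wrist7.png",c["img"])
s=bot.get_state();print(inv(TRAY,[s["tcp_pos"][:2]]),s["wrist_force"],s["moment"],s["clock"],s["tcp_pos"])
E
```

```text
[[19.343 -0.155]] [-10.042 -17.23   10.735] [-2.385  1.086  0.12 ] 8.55 [522.392  -2.609  31.987]
```

View pics/wrist7.png

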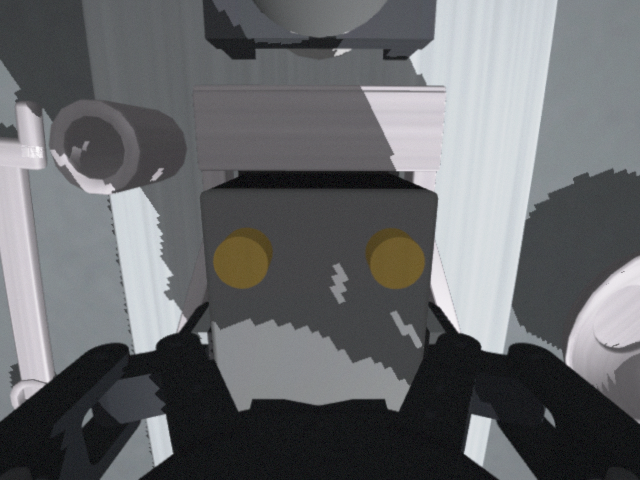

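The reaction rose to about 20 N along −x at tray x ≈ 19, so the foot has met the stop. I'll release, rise, and look.

Request:
arm_command --increments "0 0 0 0 0; 0 0 0 0 0; 0 0 0 0 0; 0 0 0 0 0; 0 -0.001 0 -0.02 0; 0 -0.001 0 -0.06 0; 0 -0.001 0 -0.1 0; 0 -0.02 0 -0.12 0; 0 -0.04 0 -0.13 0; 0 -0.06 0 -0.13 0"

```text
clock: 9.55
tcp_pos: [501.2, -54.9, 163.5]
eef_rot: [[0.385, 0.923, 0.004], [0.923, -0.385, -0.001], [0.0, 0.004, -1.0]]
wrist_force: [0.4, 0.2, 0.6]
width: 85.0
```

```bash
python3 - <<'E'
from h import *
from plant import bot
import pickle
c=bot.capture("wrist");pickle.dump(c,open("w8.pkl","wb"));cv2.imwrite("pics/wrist8.png",c["img"])
s=bot.get_state();print(inv(TRAY,[s["tcp_pos"][:2]]),s["wrist_force"],s["moment"],s["clock"],s["tcp_pos"],s["width"])
E
```

```text
[[-39.561  -0.228]] [-0.232 -2.291 -0.225] [-0.043 -0.026 -0.008] 9.6 [499.775 -56.997 162.346] 85.44739467828768
```

View pics/wrist8.png

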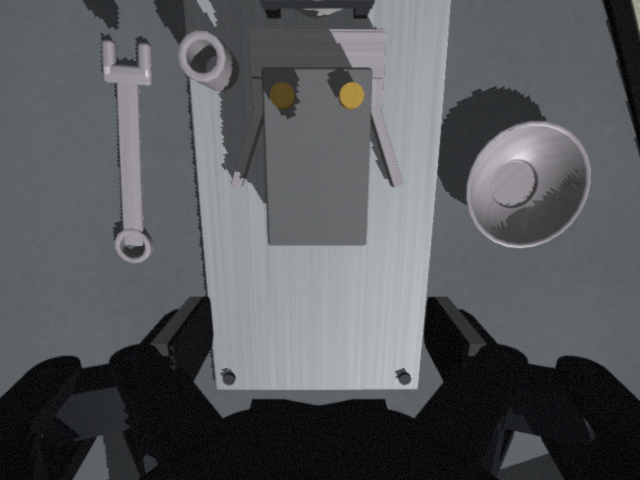

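Request:
arm_command --increments "165 -0.02 0 0 0; 165 -0.033 0 0.02 0; 165 -0.033 0 0.06 0; 165 -0.033 0 0.1 0; 165 -0.033 0 0.125 0; 165 -0.033 0 0.137 0; 165 -0.033 0 0.14 0; 165 -0.033 0 0.14 0; 165 -0.033 0 0.14 0"

```text
clock: 10.5
tcp_pos: [488.8, -85.2, 22.9]
eef_rot: [[0.386, 0.922, 0.003], [0.922, -0.386, -0.001], [-0.0, 0.003, -1.0]]
wrist_force: [0.3, -1.7, -0.1]
width: 30.2
```

```bash
python3 - <<'E'
from h import *
from plant import bot
import pickle
s=bot.get_state();print(inv(TRAY,[s["tcp_pos"][:2]]),s["wrist_force"],s["moment"],s["clock"],s["tcp_pos"],s["width"])
c=bot.capture("wrist");cv2.imwrite("pics/wrist9.png",c["img"])
E
```

```text
[[-69.787  -0.945]] [ 0.316 -1.729 -0.119] [0.015 0.017 0.022] 10.5 [488.797 -85.169  22.869] 30.192849021100635
```

View pics/wrist9.png

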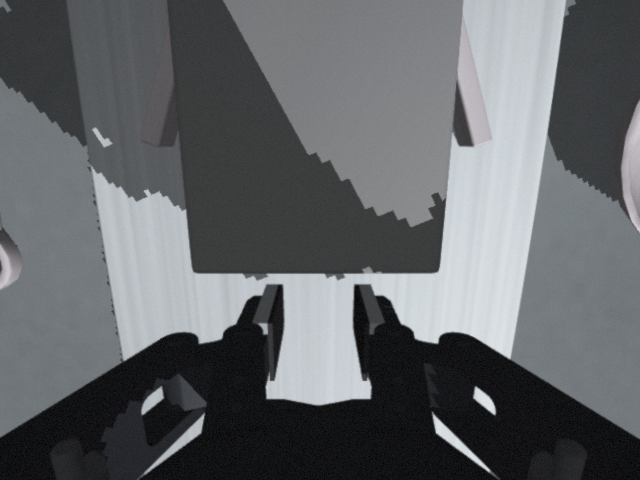

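Request:
arm_command --increments "165 0.005 0 0 0; 165 0.01 0 0 0; 165 0.014 0 0 0; 165 0.017 0 0 0; 165 0.018 0 0 0; 165 0.019 0 0 0; 165 0.02 0 0 0; 165 0.02 0 0 0"

```text
clock: 11.35
tcp_pos: [495.1, -66.2, 21.3]
eef_rot: [[0.386, 0.922, -0.0], [0.922, -0.386, 0.0], [-0.0, -0.0, -1.0]]
wrist_force: [0.6, 0.8, 0.5]
width: 30.6
```

```bash
python3 - <<'E'
from h import *
from plant import bot
s=bot.get_state();print(inv(TRAY,[s["tcp_pos"][:2]]),s["wrist_force"],s["moment"],s["clock"],s["tcp_pos"],s["width"])
E
```

```text
[[-49.883   0.575]] [0.566 0.785 0.514] [-0.028  0.036 -0.002] 11.35 [495.059 -66.214  21.253] 30.551506240531502
```

Request:
arm_command --increments "165 0.0005 0 0 0; 165 0.001 0 0 0; 165 0.0015 0 0 0; 165 0.002 0 0 0; 165 0.0025 0 0 0; 165 0.003 0 0 0; 165 0.003 0 0 0"

```text
clock: 12.05
tcp_pos: [495.3, -65.8, 21.4]
eef_rot: [[0.386, 0.923, -0.002], [0.923, -0.386, -0.004], [-0.004, -0.001, -1.0]]
wrist_force: [-6.5, -11.2, 2.9]
width: 30.3
```

```bash
python3 - <<'E'
from h import *
from plant import bot
s=bot.get_state();print(inv(TRAY,[s["tcp_pos"][:2]]),s["wrist_force"],s["moment"],s["clock"],s["tcp_pos"],s["width"])
E
```

```text
[[-49.373   0.523]] [ -6.511 -11.206   2.937] [-1.454  0.846 -0.044] 12.05 [495.304 -65.763  21.403] 30.27474271838595
```

Request:
arm_command --increments "165 0.0005 0 0 0; 165 0.001 0 0 0; 165 0.0015 0 0 0; 165 0.0015 0 0 0"

```text
clock: 12.45
tcp_pos: [495.4, -65.7, 21.6]
eef_rot: [[0.385, 0.923, -0.004], [0.923, -0.385, -0.006], [-0.007, -0.001, -1.0]]
wrist_force: [-11.7, -17.5, 5.3]
width: 30.3
```

```bash
python3 - <<'E'
from h import *
from plant import bot
s=bot.get_state();print(inv(TRAY,[s["tcp_pos"][:2]]),s["wrist_force"],s["moment"],s["clock"],s["tcp_pos"],s["width"])
E
```

```text
[[-49.298   0.437]] [-11.661 -17.504   5.319] [-2.204  1.342  0.037] 12.45 [495.412 -65.728  21.638] 30.292513230700177
```

Request:
arm_command --increments "165 -0.003 0 0 0; 165 -0.008 0 0 0; 165 -0.016 0 -0.005 0; 255 -0.02 0 -0.04 0; 255 -0.02 0 -0.08 0; 255 -0.02 0 -0.12 0; 255 -0.02 0 -0.16 0; 255 -0.02 0 -0.19 0; 255 -0.02 0 -0.2 0; 255 -0.02 0 -0.2 0"

```text
clock: 13.45
tcp_pos: [489.9, -80.9, 222.7]
eef_rot: [[0.386, 0.922, 0.003], [0.922, -0.386, -0.001], [0.0, 0.003, -1.0]]
wrist_force: [-0.7, 0.8, -1.3]
width: 0.1
```

```bash
python3 - <<'E'
from h import *
from plant import bot
import pickle
c=bot.capture("wrist");pickle.dump(c,open("w10.pkl","wb"))
i=c["img"];cv2.imwrite("pics/wrist10.png",i[0:300,120:520][:, :] if 0 else cv2.resize(i[0:240,160:480],(800,600),interpolation=cv2.INTER_CUBIC))
T=bot.capture("top");cv2.imwrite("pics/top10.png",cv2.resize(T["img"][150:310,230:430],(750,600),interpolation=cv2.INTER_CUBIC))
s=bot.get_state();print(inv(TRAY,[s["tcp_pos"][:2]]),s["wrist_force"],s["clock"],s["tcp_pos"],s["width"])
print(delta(bot,tf(TRAY,[[145,0,200]])[0])[:2])
E
```

```text
[[-65.449   1.482]] [ 0.701 -0.351 -0.141] 13.55 [488.228 -80.231 219.591] 0.19455293888559655
(array([0.21 , 0.001, 0.02 ]), np.float64(-0.08321884407389746))
```

View pics/wrist10.png

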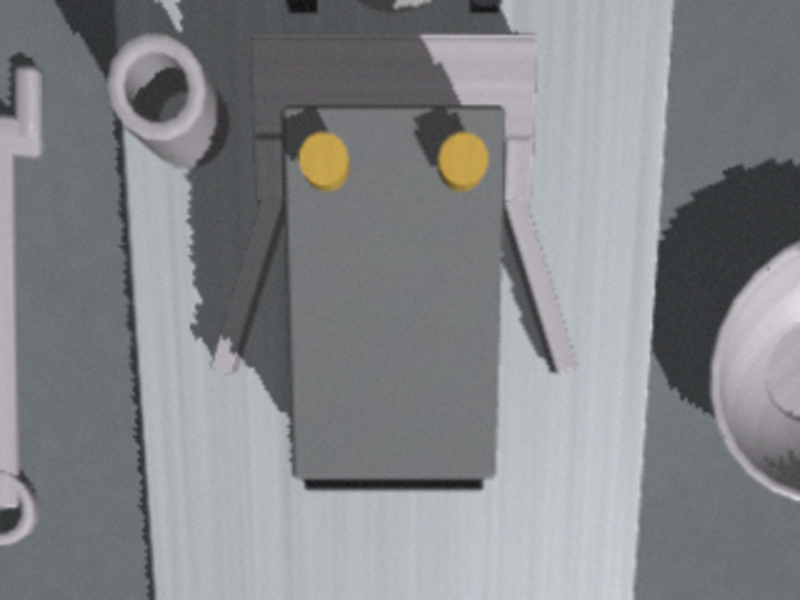

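View pics/top10.png

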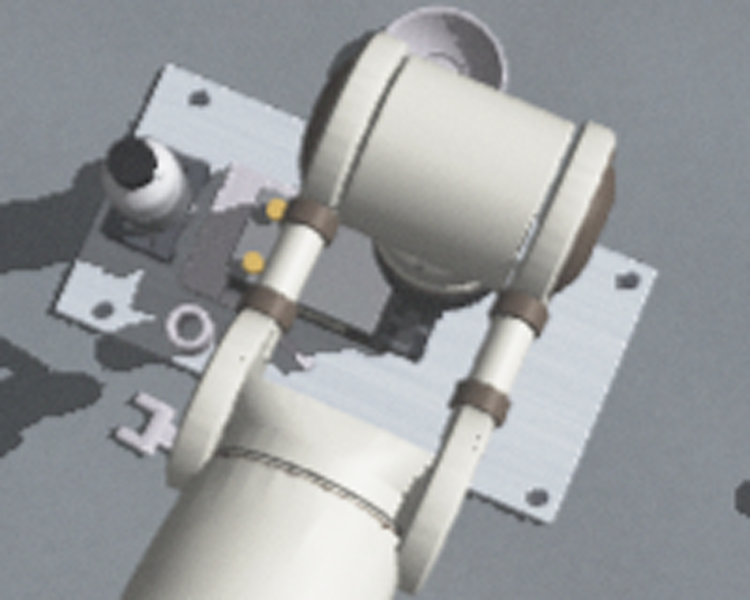

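```bash
python3 - <<'E'
from h import *
import pickle
c=pickle.load(open("w10.pkl","rb"))
a=lambda u:np.array(u)/2.5+[160,0]
ob=(c,[[55,33,78],[55,-33,78],[-55,-33,78],[-55,33,78]],a([[284,107],[502,107],[495,476],[293,474]]))
p,r=fit([ob],[521,-4,67])
# local tray from lip/guides in the same picture
tr,r2=fit([(c,[[55,39,24],[55,-39,24]],a([[282,201],[507,201]])),(c,[[75,47.8,31],[75,-47.8,31]],a([[253,136],[533,137]]))],TRAY)
print(p,r.T,"\n",tr,r2.T,"\n",inv(TRAY,[p[:2]]),inv(tr,[p[:2]]),p[2]-tr[2])
E
```

```text
[520.961  -2.863  67.371] [[-1.449  1.667  0.528 -0.581]
 [-0.924 -1.02   1.507  2.444]] 
 [513.876 -19.492  67.227] [[ 0.644 -1.553  0.355 -0.046]
 [ 0.165  0.294 -0.136 -0.356]] 
 [[18.557  1.068]] [[18.076 -0.097]] 0.14393422976300485
```

The battery is at tray x = 18.1, y = −0.1 and yaw 0.1° relative to the lip and guides in the same picture, so it is home and square. Next is the cap.

Request:
arm_command --increments "255 0.03 0 0 0; 255 0.065 0 0 0; 255 0.1 0 0 0; 255 0.135 0 0 0; 255 0.165 0 0 0; 255 0.19 0.001 0 0; 255 0.205 0.001 0.005 0; 255 0.21 0.001 0.015 0; 255 0.21 0.001 0.02 0; 255 0.21 0.001 0.02 0"

```text
clock: 14.55
tcp_pos: [569.8, 111.9, 199.0]
eef_rot: [[0.387, 0.922, -0.004], [0.922, -0.387, -0.0], [-0.002, -0.004, -1.0]]
wrist_force: [-0.1, -0.6, 0.1]
width: -0.0
```

```bash
python3 - <<'E'
from h import *
from plant import bot
import pickle
c=bot.capture("wrist");pickle.dump(c,open("w11.pkl","wb"));cv2.imwrite("pics/wrist11.png",c["img"])
c=bot.capture("side");cv2.imwrite("pics/side11.png",cv2.resize(c["img"][180:330,200:400],(800,600),interpolation=cv2.INTER_CUBIC))
s=bot.get_state();print(inv(TRAY,[s["tcp_pos"][:2]]),s["wrist_force"],s["clock"],s["tcp_pos"],s["width"])
print(delta(bot,tf(TRAY,[[145,0,180]])[0])[:2])
E
```

```text
[[143.55   -0.756]] [ 0.482 -0.459 -0.016] 14.65 [570.779 111.787 200.865] 0.11165278901136566
(array([ 0.001, -0.001,  0.021]), np.float64(-0.15029728474951298))
```

View pics/wrist11.png

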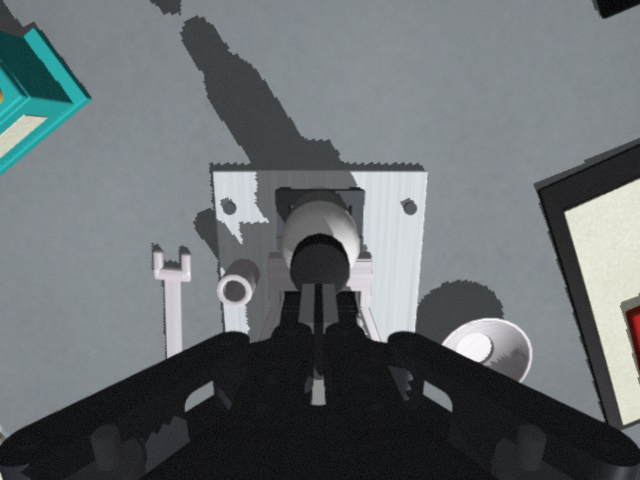

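View pics/side11.png

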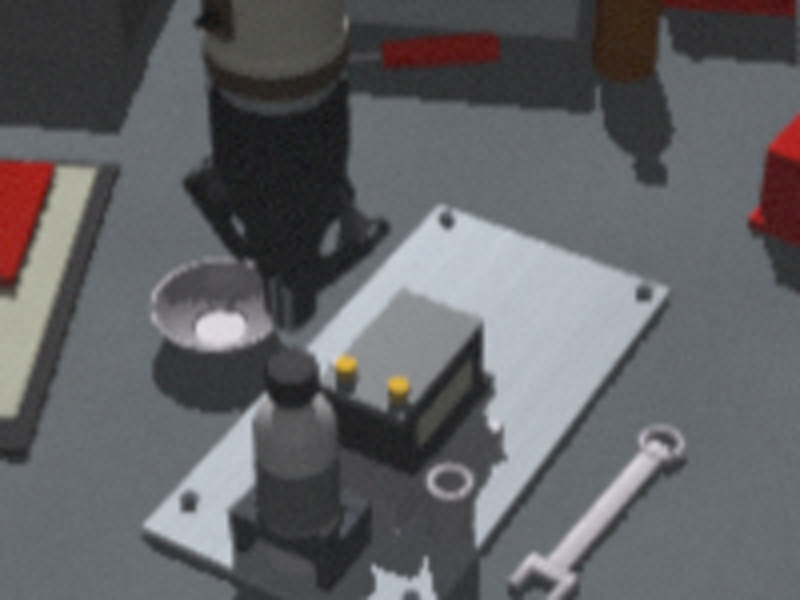

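```bash
python3 - <<'E'
from h import *
import pickle
c=pickle.load(open("w11.pkl","rb"))
i=c["img"];cv2.imwrite("pics/w11c.png",cv2.resize(i[200:320,240:400],(800,600),interpolation=cv2.INTER_CUBIC))
for q in [[143,-.7],[145,0],[147,0]]:
    C=tf(TRAY,[[*q,168]])[0];th=np.linspace(0,2*np.pi,5)[:-1]
    print(q,proj(c,[C]+[C+[16*np.cos(t+1.175),16*np.sin(t+1.175),0] for t in th]).tolist())
print(proj(c,[[570.78,111.8,200.9]]))
E
```

```text
[143, -0.7] [[322.63765940896735, 277.19378841932144], [322.7019595793314, 247.7042957315907], [291.8855960028674, 277.17235774347887], [322.5744660785095, 305.3067899698624], [353.4108335063776, 277.1980989525468]]
[145, 0] [[321.2936388105676, 273.5842447834908], [321.325608141991, 243.91885360018466], [290.45254331040263, 273.564287717548], [321.2618199040302, 301.865403482009], [352.15790750994813, 273.5887176218639]]
[147, 0] [[321.2957750463205, 269.95304799272935], [321.3277097446751, 240.11026375075556], [290.36336951420043, 269.93534428783573], [321.26397417850035, 298.4038241983776], [352.2514903610703, 269.95693011059626]]
[[323.311 303.819]]
```

View pics/w11c.png

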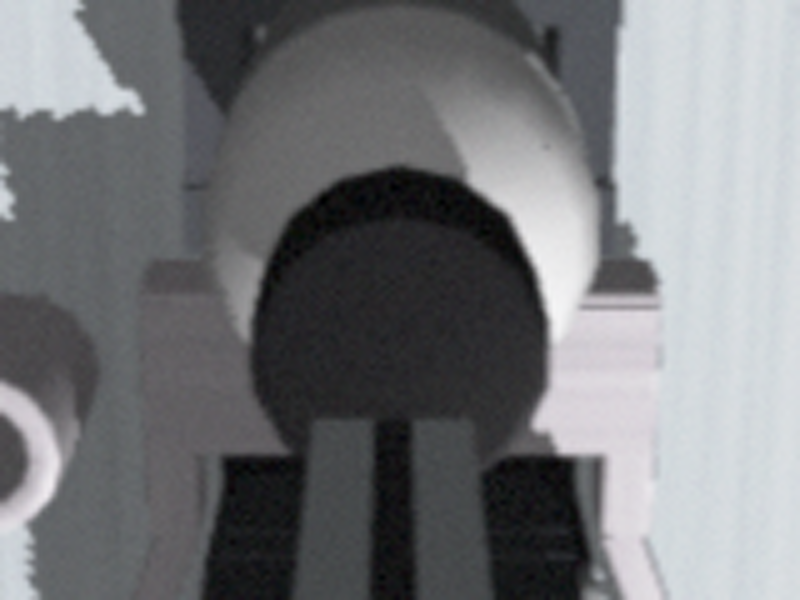

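Request:
arm_command --increments "255 0.0012 -0.0007 0.01 0; 255 0.0012 -0.0007 0.02 0; 255 0.0012 -0.0007 0.027 0; 255 0.0012 -0.0007 0.03 0; 255 0.0012 -0.0007 0.03 0"

```text
clock: 15.15
tcp_pos: [570.5, 114.1, 170.4]
eef_rot: [[0.386, 0.922, -0.001], [0.922, -0.386, 0.0], [-0.001, -0.001, -1.0]]
wrist_force: [-0.2, 0.3, 0.3]
width: -0.2
```

```bash
python3 - <<'E'
from h import *
from plant import bot
s=bot.get_state();print(inv(TRAY,[s["tcp_pos"][:2]]),s["wrist_force"],s["clock"],s["tcp_pos"])
E
```

```text
[[145.589   0.381]] [-0.152  0.314  0.335] 15.15 [570.515 114.107 170.436]
```

Request:
arm_command --increments "255 0 0 0.002 0; 255 0 0 0.004 0; 255 0 0 0.006 0; 255 0 0 0.008 0; 255 0 0 0.009 0; 255 0 0 0.01 0; 255 0 0 0.011 0; 255 0 0 0.012 0; 255 0 0 0.012 0; 255 0 0 0.012 0"

```text
clock: 16.15
tcp_pos: [571.5, 114.2, 160.6]
eef_rot: [[0.386, 0.922, 0.001], [0.922, -0.386, -0.0], [0.0, 0.001, -1.0]]
wrist_force: [-2.5, -0.8, 9.2]
width: -0.1
```

```bash
python3 - <<'E'
from h import *
from plant import bot
s=bot.get_state();print(inv(TRAY,[s["tcp_pos"][:2]]),s["wrist_force"],s["clock"],s["tcp_pos"])
E
```

```text
[[145.995  -0.476]] [-2.527 -0.768  9.178] 16.15 [571.462 114.152 160.643]
```

Request:
arm_command --increments "255 0 0 0.001 0; 255 0 0 0.002 0; 255 0 0 0.003 0; 255 0 0 0.003 0; 255 0 0 0.003 0"

```text
clock: 16.65
tcp_pos: [571.6, 114.2, 159.9]
eef_rot: [[0.386, 0.922, 0.002], [0.922, -0.386, -0.0], [0.0, 0.002, -1.0]]
wrist_force: [-8.9, -1.0, 19.3]
width: 0.0
```

```bash
python3 - <<'E'
from h import *
from plant import bot
s=bot.get_state();print(inv(TRAY,[s["tcp_pos"][:2]]),s["wrist_force"],s["clock"],s["tcp_pos"])
c=bot.capture("side");cv2.imwrite("pics/side12.png",cv2.resize(c["img"][180:330,200:400],(800,600),interpolation=cv2.INTER_CUBIC))
E
```

```text
[[146.055  -0.609]] [-8.942 -1.044 19.291] 16.65 [571.608 114.156 159.9  ]
```

View pics/side12.png

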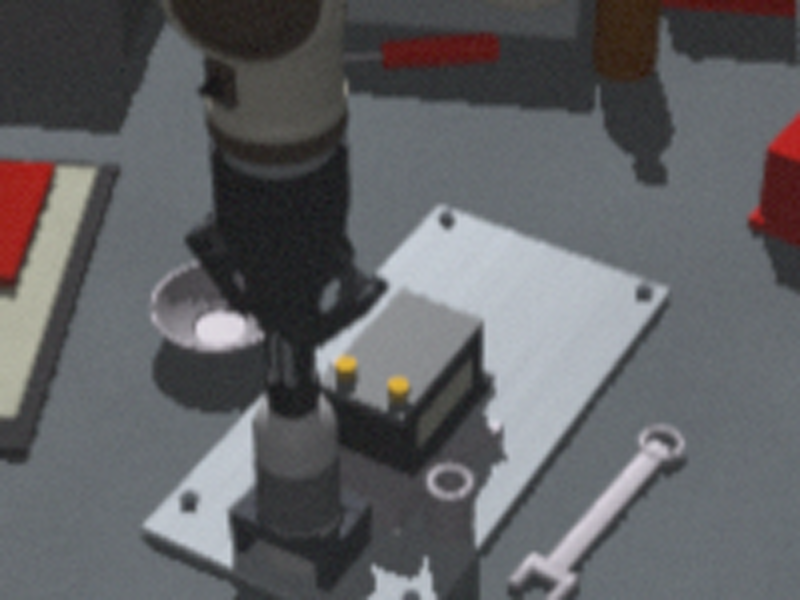

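At z = 159.9 the travel stalled and the force doubled to 19 N, so the cap is fully down. Now I'll release it.

Request:
arm_command --increments "255 0 0 0.0035 0; 255 0 0 0.0035 0; 255 0 0 -0.005 0; 255 0 0 -0.015 0; 255 0 0 -0.04 0; 255 0 0 -0.07 0; 255 0 0 -0.1 0; 255 0 0 -0.12 0; 255 0 0 -0.13 0; 255 0 0 -0.13 0"

```text
clock: 17.7
tcp_pos: [571.6, 114.1, 287.3]
eef_rot: [[0.386, 0.922, 0.002], [0.922, -0.386, 0.0], [0.001, 0.002, -1.0]]
wrist_force: [0.0, 0.2, -1.0]
width: -0.3
```

```bash
python3 - <<'E'
from h import *
from plant import bot
import pickle
c=bot.capture("side");cv2.imwrite("pics/side13.png",cv2.resize(c["img"][180:330,200:400],(800,600),interpolation=cv2.INTER_CUBIC))
c=bot.capture("wrist");pickle.dump(c,open("w13.pkl","wb"));cv2.imwrite("pics/wrist13.png",c["img"])
C=tf(TRAY,[[145,0,168],[145,0,160]]);print(proj(c,C))
s=bot.get_state();print(s["wrist_force"],s["clock"],s["tcp_pos"],s["qvel"])
E
```

```text
[[320.085 236.179]
 [320.048 233.571]]
[ 0.33   0.318 -0.611] 17.8 [570.466 114.128 284.746] [ 0.087  0.509  0.858 -0.032  0.114 -0.108]
```

View pics/side13.png

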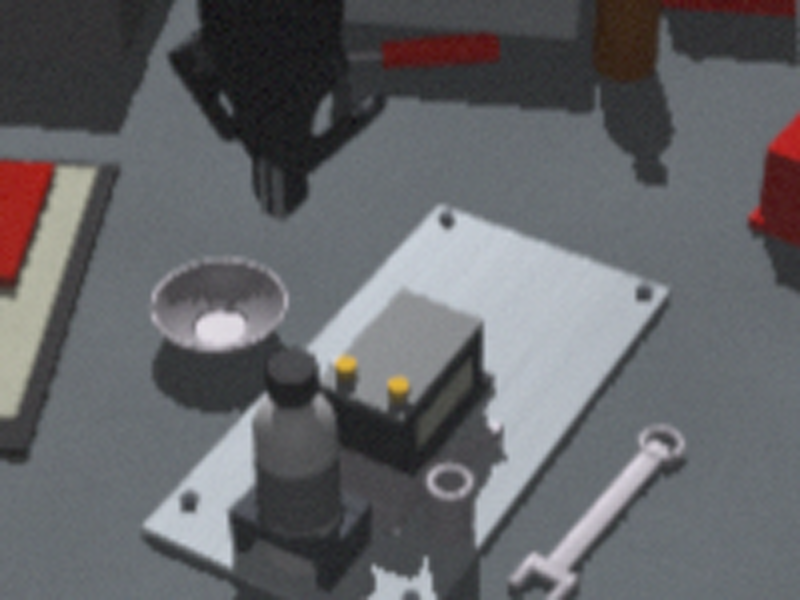

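View pics/wrist13.png

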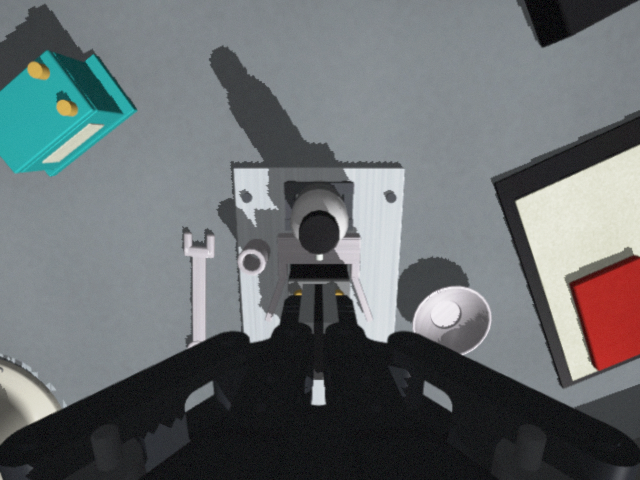

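```bash
python3 - <<'E'
from plant import bot
print(bot.close_job()); print(bot.get_state()["clock"])
E
```

```text
the job is handed in; nothing more can be done
None
the job is handed in; nothing more can be done
```

I slid the battery fully home under the lip, then pressed the canister's black cap all the way down and let it spring back. I handed the job in at about 18 s of the 51 s allowed; no verdict was given.

- **Battery:** I gripped it lightly, centred it and slid it into the guides. I then released it and pushed it square from behind with two fingers. It stood firm at about 21 N, moving less than 0.1 mm in the last part of the push. The picture put it at tray x 18.1, y −0.1 mm, yaw 0.1° against a seat of x 18, y 0. My averaged tray fit gave x 18.6, y 1.1 instead, which is within the calibration error.
- **Cap:** I pressed it after the seating check. It stopped at z = 159.9 mm, 8.1 mm down, at 19 N. There was also an unexplained sideways force of about 9 N at the bottom. The last side view shows the cap back up.
- **Other things:** In the last pictures the battery, socket, dish and spanner look unmoved, by eye only. The gripper was more than 110 mm above the cap, touching nothing.

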